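File the sold-out price slate

TASK

The price slate with the red sold-out dot has to come off the oak price board: press down its end at the thumb notch so that its other end tips up out of the bed, take it by the raised end, and tuck it, dot side up and in line, under the sprung arm of the slate holder, on top of the slate already filed there. Push it well in, so that the arm's roller holds it down, and let go. Do not drop it on the counter, leave the plain slate in its bed and the filed slate in its place, and do not disturb the things standing round.

Things in the scene. Friction and masses are not known exactly. Their poses are not given: they have to be found in the camera images.
- board: oak price board, fixed. Origin on the counter; +x towards the thumb-notch end, +y across, z up; it spans x -76 to +85, y -88 to +88 mm, top at z = 40 mm. Two beds along x, 113.5 x 54 mm, centred on y = -40 and +40 mm, from x = -56 to +57.5 mm, each hold a slate flush with the top. A thumb notch 24 mm wide, 11.5 mm deep in the rim at each bed's +x end marks the hollow end.
- board_edge (a point): point on the board midway between the beds, at x = +2.5, z = 32 mm: each bed's floor is at z = 32 mm on the -x side of this line and ends here in a straight edge across the bed; beyond, up to the notch end, the bed is hollow down to z = 4 mm. A slate pressed down over the hollow turns about this edge.
- slate_dot: the slate to file: dark plate 110 x 50 x 8 mm, 90 to 150 g, red dot 24 mm wide in the middle of its top; slippery on oak and steel. Origin at the centre of its underside, x along its 110 mm, z up out of the dotted face; in its bed +x points to the notch. Pressed till it meets the hollow's floor (about 30 degrees) it slides a few mm and stays tipped, its -x end 15 to 27 mm above the board.
- slate_plain: slate of the same size without a dot, in the other bed (which bed is which varies); it must stay there
- holder: slate holder, fixed: oak base 110 x 76 x 12 mm, back stop, sprung arm. Origin on the counter; +x is the way slates are pushed in. The base spans x -38 to +72 mm, the stop's face is at x = +44, the arm's hinge at x = 57, z = 36 mm; nothing is higher than 46 mm with the arm down. The filed slate's top is at z = 20 mm, its centre at x = -13 mm; a fully pushed-in slate has its centre there too.
- slate_filed: slate of the same size without a dot, lying loose under the arm in the holder
- clip_arm (a joint): lift of the holder's arm, rad: 0 with its roller on the one filed slate, about 0.13 with a second slate on top; grows as it rises, up to 0.7. A spring presses the roller down with about 2 to 3 N.
- clip_nose (a point): lowest point of the arm's roller (10 mm diameter, 34 mm wide across the holder), at x = -8, z = 20 mm of the holder while only one slate is filed. In front of it the arm's 32 mm wide lip rises at about 33 degrees to x = -43, z = 44 mm, so a slate pushed in level, just above the filed one, lifts the arm by itself.
- marker: white and blue pen 135 mm long, loose bystander; origin at the centre of its underside
- price_block: black price card in an oak foot, 22 x 68 x 52 mm, loose bystander; origin at the centre of its underside
- cup: green and white espresso cup, 64 x 89 x 48 mm, loose bystander; origin at the centre of its underside
- tape_roll: roll of tape, 104 x 102 x 25 mm, loose bystander; origin at the centre of its underside
Not all that is in view belongs to the job. What is shaped like the slate_dot but orange is not meant.

How it is judged:
On the way:
1. the dotted slate stands tipped in its bed, its end away from the notch raised out of the board (angle between slate_dot's own z axis and vertical above 0.38 rad and x of slate_dot in the frame of board between -0.02 and 0.03 m and z of slate_dot in the frame of board between 0.015 and 0.042 m), for 0.2 s.
At the end, for the whole second after the job is handed in: The dotted slate rests level (0.08 rad), dot up, on the filed slate, in line with the holder (0.2 rad, 12 mm sideways), its centre 0 to 43 mm before the holder's origin (inner end 20 mm past the roller), the lifted arm pressing on it; plain slate within 8 mm, filed slate within 12 mm of its start (x of slate_dot in the frame of holder between -0.043 and 0 m and y of slate_dot in the frame of holder between -0.012 and 0.012 m and z of slate_dot in the frame of holder between 0.017 and 0.024 m and angle between slate_dot's own z axis and vertical below 0.08 rad and angle between the x axis of slate_dot and the x axis of holder, either way round below 0.2 rad and contact force between slate_dot and clip_arm above 0.5 N and value of joint clip_arm above 0.09 rad and linear speed of slate_dot below 0.01 m/s and distance of slate_plain from where it was at the start of the episode below 0.008 m and distance of slate_filed from where it was at the start of the episode below 0.012 m); the robot touches nothing.
It fails at once if the plain slate is tipped, taken out or shifted in its bed (distance of slate_plain from where it was at the start of the episode above 0.008 m).
It fails at once if the filed slate is pushed out of its place (distance of slate_filed from where it was at the start of the episode above 0.012 m).
It fails at once if the dotted slate is dropped on the counter (height (world z) of slate_dot below 0.008 m).
It fails at once if the cup, price card, pen or tape is disturbed (distance of any of cup, price_block, marker, tape_roll from where it was at the start of the episode above 0.03 m).
It also fails if it takes over 48 s, if anything falls off the work surface, if the arm or the gripper's body presses on something with over 40 N, if the wrist force passes 120 N, or if a joint passes its speed limit or range.

ROBOT

A 6-joint arm with a two-finger parallel gripper is mounted at the origin on a cart in front of the work surface, level with it; the furniture and walls round the work are solid. World frame = base frame: x ahead of the robot, y to its left, z up, the work surface at z = 0. Lengths are in m, angles in rad, forces in N, time in s.
With the tool pointing down it reaches from about 0.275 to 0.825 m from the base axis. Payload 4.9 kg.
Tool frame: the origin (TCP) lies midway between the tips of the shut fingers; the grasp point (between the pads) lies 19 mm behind it (grip_point_offset is the distance from the TCP to the grasp point, in m); z points along the fingers, y is the line along which they close (so a half turn about z gives the same grasp; the last joint's range is limited). The gripper opens to 85 mm and grips with 20 to 120 N. Pads are 22 mm wide; open, the fingers measure 114 mm over their backs; the gripper's body (76 mm by 85 mm) begins 54 mm behind the grasp point. The pads swing forward as they close: fully open they stand 13 mm farther back than shut.
Start: joints at [1.057, 0.326, -0.193, 1.052, 0, 1.437], TCP at [0.204, 0.511, 0.192] pointing down, gripper open.
Joint ranges: [-2.65, 2.65], [-0.97, 1.79], [-1.3, 1.35], [-1.93, 2.1], [-1.47, 1.37], [-3.14, 3.14]. Speed limits (rad/s): [2.57, 2.57, 3.14, 3.14, 3.14, 3.14].

INTERFACE

Orientations are given as a rotation vector (axis times angle).
In Python, from cell import * gives the robot as it stands. Calls block until the motion is done:
- movep(position, orientation): joint-space move of the TCP to a pose.
- move_l(position, velocity=0.15, rot=None, until_force=None): straight line of the TCP; rot=None keeps the orientation; velocity is the mean speed in m/s. With until_force (N) it stops when the force on the tool has changed by that much, and returns True; else False.
- set_joints(angles): joint-space move.
- let_go() and grab(newtons=None): open the fingers fully, or close them until they stop; newtons is the grip in N (None keeps the last).
- sleep(seconds).
- ik(position, orientation): joint angles nearest the present ones, or None.
- get_state(): the state.
- grab_frame(name): name is "scene" or "top"; returns a dict with "img" (384x512x3 uint8, red, green, blue), "fx", "fy", "cx", "cy" (pixels), "cam_to_world" (4x4, takes a point from camera to world coordinates). Camera axes: x right, y down, z forward; pixel columns grow to the right and rows downward; lengths in m; the calibration is good to about 2 mm. A picture is of the moment at which its call begins. There is no depth.
A pose or a line that the arm cannot do raises MotionError and nothing moves.
- sign_off(): hands the job in; it is judged then, once.
Trained networks look in the newest picture that a camera, given by its name, has taken for a name from the list of things; names that differ only in an ending like _2 or _b are one class to them, and where a whole thing is asked for, a point or a joint stands for the part that bears it (a point fixed in the world has none). Each returns a list of dicts, best first, with "score" (0 to 1); they miss things now and then, are a little off and sometimes report something else, mostly with a low value. They report only what shows in the picture. A call takes as long as a camera call. They do not tell look-alikes from the thing itself.
- spot_in(camera, name): "centre" ([column, row] in pixels, amid what is visible of it).
- silhouettes(camera, name): "mask" (384x512 bool, what is visible of it) and "centre" ([column, row] in pixels, amid what is visible of it).
- tip_of(camera, name): "centre" ([column, row] in pixels: a listed point, or the origin of a listed thing).
The state is a dict: "clock": time; "q": joint angles; "joint_velocities": joint speeds; "tau": joint torques, N m; "position": TCP position; "eef_rot": TCP orientation; "contact_force": force on the tool from outside, world axes, zero at the start; "wrist_torque": the same for the moment, N m; "finger_gap": opening from 0.0 (shut) to 1.0 (fully open); "grasp_force": force on a finger pad.
Only numpy, scipy, OpenCV 4.12 (cv2) and the standard library are available. Lean on these libraries where they do the work, as an engineer would, in place of code of your own. Each camera call takes 0.05 s, during which the arm holds its last target. There are 200 camera calls.

## Working session

There is one attempt and no reset: what is moved stays moved. The work goes in short steps, each a Python script; the robot and the scene stay as the last script left them, time stands still between calls to the robot, and variables do not carry over. Pictures are saved under pics/ and viewed, at most 10 in all, crops included, and the job is handed in when it is done.

```bash
mkdir -p pics; ls; cat > h.py <<'E'
import numpy as np, cv2
from cell import *
from scipy.spatial.transform import Rotation as R
def snap(cam,fn=None):
    f=grab_frame(cam)
    if fn: cv2.imwrite('pics/'+fn,f['img'][:,:,::-1])
    return f
def px2w(f,px,z):
    d=np.array([(px[0]-f['cx'])/f['fx'],(px[1]-f['cy'])/f['fy'],1.])
    T=np.array(f['cam_to_world']); v=T[:3,:3]@d; o=T[:3,3]
    return o+v*(z-o[2])/v[2]
def w2px(f,p):
    T=np.array(f['cam_to_world']); c=T[:3,:3].T@(np.array(p)-T[:3,3])
    return np.array([f['fx']*c[0]/c[2]+f['cx'],f['fy']*c[1]/c[2]+f['cy']])
E
python3 - <<'E'
from h import *
H=dict(board=0,board_edge=.032,slate_dot=.032,slate_plain=.032,holder=0,slate_filed=.012,clip_nose=.02,marker=0,price_block=0,cup=0,tape_roll=0)
F={}
for c in('scene','top'):
    f=F[c]=snap(c,c+'0.png'); print(c,np.array(f['cam_to_world'])[:3,3].round(3),np.array(f['cam_to_world'])[:3,2].round(2),f['fx'])
    for n,z in H.items():
        for r in tip_of(c,n)[:3]: print(' ',n,round(r['score'],2),np.round(r['centre'],1),px2w(f,r['centre'],z).round(4))
print(get_state())
cv2.imwrite('pics/both0.png',cv2.resize(np.hstack([F['scene']['img'],F['top']['img']])[:,:,::-1],(800,300)))
E
```

```text
pics
scene [-0.011 -1.246  1.615] [ 0.29  0.57 -0.77] 486.7694298328697
  board 0.57 [212.1 163.2] [0.5328 0.2396 0.    ]
  board_edge 0.8 [206.6 165.4] [0.4945 0.2094 0.032 ]
  slate_dot 0.72 [193.  144.9] [0.4928 0.3612 0.032 ]
  slate_dot 0.61 [258.6 197.3] [ 0.6124 -0.0673  0.032 ]
  slate_dot 0.54 [201.9 162.4] [0.4834 0.2367 0.032 ]
  slate_plain 0.7 [220.  159.7] [0.563  0.2133 0.032 ]
  holder 0.53 [210.3 166.1] [0.5179 0.2267 0.    ]
  slate_filed 0.63 [240.3 230.9] [ 0.4705 -0.175   0.012 ]
  clip_nose 0.77 [245.5 230.2] [ 0.4883 -0.1872  0.02  ]
  clip_nose 0.31 [290.6 296.8] [ 0.4964 -0.533   0.02  ]
  marker 0.38 [255.5 194.4] [ 0.6209 -0.0225 -0.    ]
  price_block 0.43 [262.2 191.7] [ 0.654  -0.0226  0.    ]
  cup 0.5 [279.2 213.7] [ 0.659  -0.1643  0.    ]
  tape_roll 0.93 [289.5 297.1] [ 0.4986 -0.5232  0.    ]
top [ 0.46  -0.093  1.206] [ 0.08 -0.   -1.  ] 351.117053603329
  board 0.83 [156.3 204.1] [0.523  0.2244 0.    ]
  board_edge 0.84 [152.7 204. ] [0.522 0.228 0.032]
  slate_dot 0.6 [105.5 209.2] [0.5091 0.3861 0.032 ]
  slate_dot 0.57 [154.  214.8] [0.4858 0.
[... 569 characters left out ...]
.2, 'q': array([ 1.05680489e+00,  3.26235871e-01, -1.92613497e-01,  1.05202456e+00,
        7.87521470e-06,  1.43659812e+00]), 'joint_velocities': array([ 1.06338634e-03,  1.20730353e-04, -4.03640123e-04, -4.01526886e-04,
        4.36088879e-05,  6.61193416e-04]), 'tau': array([ 2.51981101e-04, -4.43338859e+01,  2.62755060e+01,  1.17152540e-03,
       -1.39347489e-04,  1.41948729e-05]), 'position': array([0.20388354, 0.510808  , 0.19205615]), 'eef_rot': array([-5.92992695e-01, -3.08508701e+00,  1.11613188e-04]), 'contact_force': array([ 0.80007995,  0.99195986, -0.14191055]), 'wrist_torque': array([ 0.04573097,  0.00360883, -0.01755793]), 'grasp_force': 0.0, 'finger_gap': 0.9986897232194016}
```

```bash
python3 - <<'E'
import cv2
a=cv2.imread('pics/top0.png')[130:290,70:330]; cv2.imwrite('pics/topc.png',cv2.resize(a,(780,480),interpolation=cv2.INTER_CUBIC))
a=cv2.imread('pics/scene0.png')[100:280,130:360]; cv2.imwrite('pics/scc.png',cv2.resize(a,(766,600),interpolation=cv2.INTER_CUBIC))
E
```

```text
(no output)
```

View pics/topc.png

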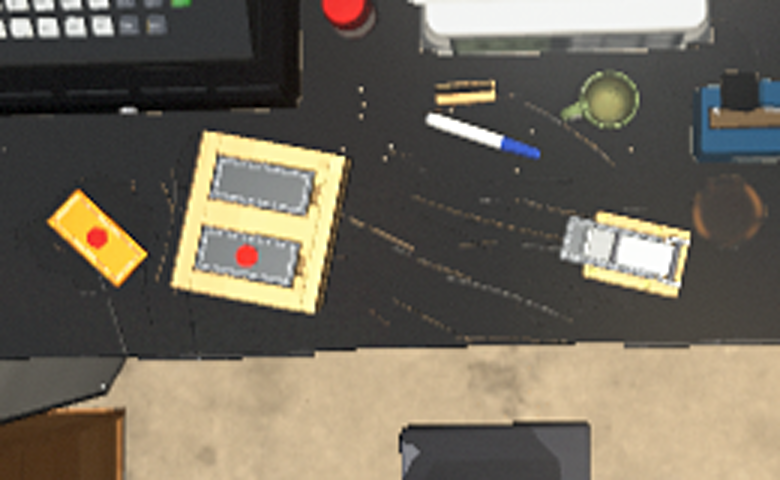

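View pics/scc.png

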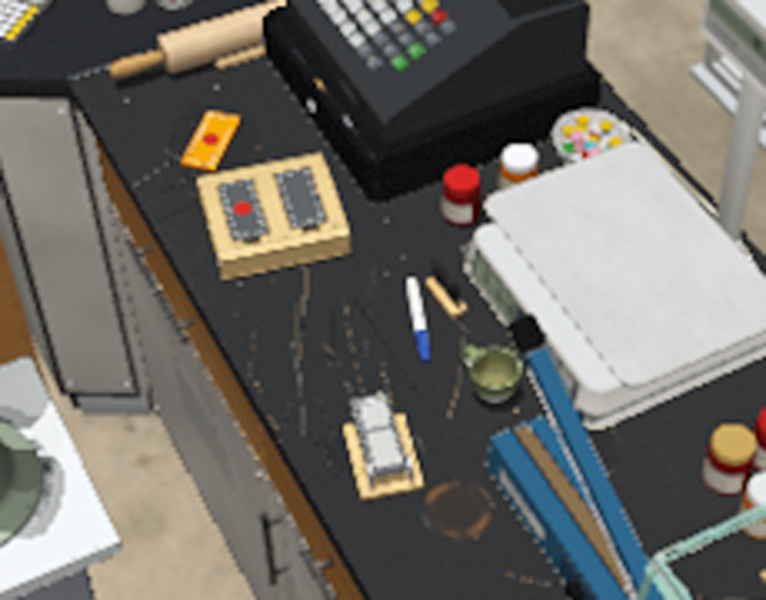

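The things that could be taken for the target in the top picture are:
- an orange plate with a dot at (102,209), which is the decoy
- a dark slate with a red dot at (152,215), in the robot-side bed
- the plain slate at (157,191)

I choose the dark dotted slate at (152,215). The notches and hollow are at the right-hand (world -y) end. The holder at (276,214) has its lip at the left (262,210), so its +x also points towards -y. Next I fit the board and holder poses from the masks.

```bash
cat > fit.py <<'E'
from h import *
from scipy.optimize import minimize
S=4
def box(x0,x1,y0,y1,z0,z1): return np.array([[x,y,z] for x in(x0,x1) for y in(y0,y1) for z in(z0,z1)])/1000
BOARD=[box(-76,85,-88,88,0,40)]
HOLD=[box(-38,72,-38,38,0,12),box(-68,42,-25,25,12,20),
 np.array([[x,y,z] for y in(-16,16) for x,z in((-43,44),(-8,20),(-8,30),(57,36),(57,30))])/1000]
def render(f,parts,p):
    c,s=np.cos(p[2]),np.sin(p[2]); m=np.zeros((384*S,512*S),np.uint8)
    for P in parts:
        q=np.c_[p[0]+c*P[:,0]-s*P[:,1],p[1]+s*P[:,0]+c*P[:,1],P[:,2]]
        u=np.array([w2px(f,a) for a in q]); u=((u+.5)*S-.5)
        cv2.fillConvexPoly(m,cv2.convexHull(np.round(u*16).astype(np.int32)),1,shift=4)
    return cv2.resize(m.astype(np.float32),(512,384),interpolation=cv2.INTER_AREA)
def fit(obs,parts,p0):
    def cost(p): return sum(np.abs(render(f,parts,p)-m).sum()/m.sum() for f,m in obs)
    sim=np.array([p0]+[np.array(p0)+d for d in np.diag([.01,.01,.08])])
    r=minimize(cost,p0,method='Nelder-Mead',options=dict(initial_simplex=sim,xatol=1e-4,fatol=1e-5,maxiter=150))
    return r.x,r.fun
E
python3 - <<'E'
from fit import *
F={c:snap(c) for c in('scene','top')}
M={'board':{}, 'holder':{}}
for c,f in F.items():
    for n,names,p in(('board',['board','slate_dot','slate_plain'],(.523,.225,-1.74)),('holder',['holder','slate_filed','clip_arm'],(.476,-.186,-1.74))):
        g=render(f,BOARD if n=='board' else HOLD,p)>.5; near=cv2.dilate(g.astype(np.uint8),np.ones((15,15)))>0
        m=np.zeros((384,512),bool)
        for k in names:
            for r in silhouettes(c,k):
                if (r['mask']&near).sum()>.9*r['mask'].sum(): m|=r['mask']; print(c,n,k,round(r['score'],2),r['mask'].sum())
        M[n][c]=cv2.morphologyEx(m.astype(np.uint8),cv2.MORPH_CLOSE,np.ones((5,5))).astype(np.float32)
for n,P,p0 in(('board',BOARD,(.523,.225,-1.74)),('holder',HOLD,(.476,-.186,-1.74))):
    for cs in(['scene'],['top'],['scene','top']):
        print(n,cs,*fit([(F[c],M[n][c]) for c in cs],P,p0))
for c,f in F.items():
    hsv=cv2.cvtColor(f['img'],cv2.COLOR_RGB2HSV)
    red=((hsv[...,0]<8)|(hsv[...,0]>172))&(hsv[...,1]>150)&(hsv[...,2]>90)&(M['board'][c]>0)
    v,u=np.nonzero(red); print(c,'dot',len(u),u.mean(),v.mean(),px2w(f,(u.mean(),v.mean()),.04))
tiles=[]
for n in M:
  for c,f in F.items():
    im=f['img'][:,:,::-1].copy(); v,u=np.nonzero(M[n][c])
    cs,_=cv2.findContours((M[n][c]>0).astype(np.uint8),cv2.RETR_EXTERNAL,cv2.CHAIN_APPROX_NONE)
    big=cv2.resize(im,None,fx=4,fy=4,interpolation=cv2.INTER_CUBIC)
    for k in cs: cv2.polylines(big,[(k*4+2)],True,(255,0,255),1)
    a,b=int(u.mean()*4),int(v.mean()*4); tiles.append(big[b-150:b+150,a-200:a+200])
cv2.imwrite('pics/fit.png',np.vstack([np.hstack(tiles[:2]),np.hstack(tiles[2:])]))
np.savez('masks.npz',**{n+c:M[n][c] for n in M for c in F})
E
```

```text
scene board board 0.66 884
scene board slate_dot 0.75 173
scene board slate_plain 0.76 208
scene holder holder 0.72 373
scene holder clip_arm 0.46 175
top board board 0.91 1658
top board slate_dot 0.65 506
top board slate_plain 0.76 516
top holder holder 0.72 592
top holder holder 0.58 231
top holder slate_filed 0.46 121
top holder clip_arm 0.9 311
board ['scene'] [ 0.52444528  0.21867173 -1.78459196] 0.038975831121206284
board ['top'] [ 0.52696693  0.2187341  -1.77584292] 0.039506055414676666
board ['scene', 'top'] [ 0.52566202  0.21924577 -1.78037568] 0.08635157346725464
holder ['scene'] [ 0.48252286 -0.18905569 -1.87693531] 0.35202205181121826
holder ['top'] [ 0.48156727 -0.18858427 -1.82340771] 0.0840543881058693
holder ['scene', 'top'] [ 0.48170415 -0.18892347 -1.82761974] 0.44122210144996643
scene dot 13 202.30769230769232 162.0 [0.48356004 0.23065319 0.04      ]
top dot 40 151.8 214.925 [0.48540472 0.2290749  0.04      ]
```

View pics/fit.png

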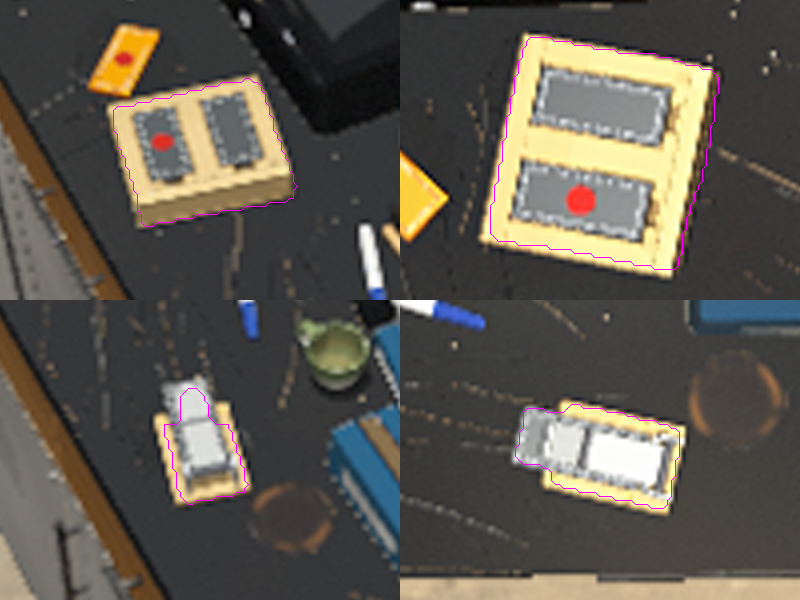

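The dotted dark slate is confirmed, in the robot-side bed. The network masks are 1 to 2 px off, so I'll refit to my own brightness segmentation.

```bash
python3 - <<'E'
from fit import *
Z=np.load('masks.npz'); F={c:snap(c) for c in('scene','top')}
tiles=[]
for n,P,p0 in(('board',BOARD,(.5257,.2192,-1.76)),('holder',HOLD,(.4817,-.189,-1.76))):
    M={}
    for c,f in F.items():
        near=cv2.dilate((render(f,P,p0)>.3).astype(np.uint8),np.ones((9,9)))>0
        V=f['img'].max(2); m=((V>90)&near).astype(np.uint8)
        m=cv2.morphologyEx(m,cv2.MORPH_OPEN,np.ones((3,3)))
        k,l,s,_=cv2.connectedComponentsWithStats(m); m=(l==1+s[1:,4].argmax()).astype(np.uint8)
        cs,_=cv2.findContours(m,cv2.RETR_EXTERNAL,cv2.CHAIN_APPROX_NONE); cv2.drawContours(m,cs,-1,1,-1); M[c]=m.astype(np.float32)
    for cs in(['scene'],['top'],['scene','top']):
        p,e=fit([(F[c],M[c]) for c in cs],P,p0); print(n,cs,p,round(e,3))
    for c,f in F.items():
        big=cv2.resize(f['img'][:,:,::-1],None,fx=4,fy=4,interpolation=cv2.INTER_CUBIC)
        for m,col in((M[c]>.5,(255,0,255)),(render(f,P,p)>.5,(255,255,0))):
            k,_=cv2.findContours(cv2.resize(m.astype(np.uint8),None,fx=4,fy=4,interpolation=cv2.INTER_NEAREST),cv2.RETR_EXTERNAL,cv2.CHAIN_APPROX_NONE); cv2.drawContours(big,k,-1,col,1)
        v,u=np.nonzero(M[c]); a,b=int(u.mean()*4),int(v.mean()*4); tiles.append(big[b-150:b+150,a-200:a+200])
    if n=='board':
        for yy in(-40,):
            q=np.array(p[:2])+R.from_euler('z',p[2]).as_matrix()[:2,:2]@[.00075,yy/1000]; print('pred dot',q)
cv2.imwrite('pics/fit2.png',np.vstack([np.hstack(tiles[:2]),np.hstack(tiles[2:])]))
E
```

```text
board ['scene'] [ 0.52294572  0.22312618 -1.78033989] 0.034
board ['top'] [ 0.5248097   0.22366879 -1.78420183] 0.049
board ['scene', 'top'] [ 0.52398973  0.22355737 -1.78415843] 0.086
pred dot [0.48473794 0.23129426]
holder ['scene'] [ 0.47953342 -0.18688186 -1.83389105] 0.059
holder ['top'] [ 0.47984217 -0.18828057 -1.82654607] 0.042
holder ['scene', 'top'] [ 0.47964909 -0.18741897 -1.83026381] 0.106
```

View pics/fit2.png

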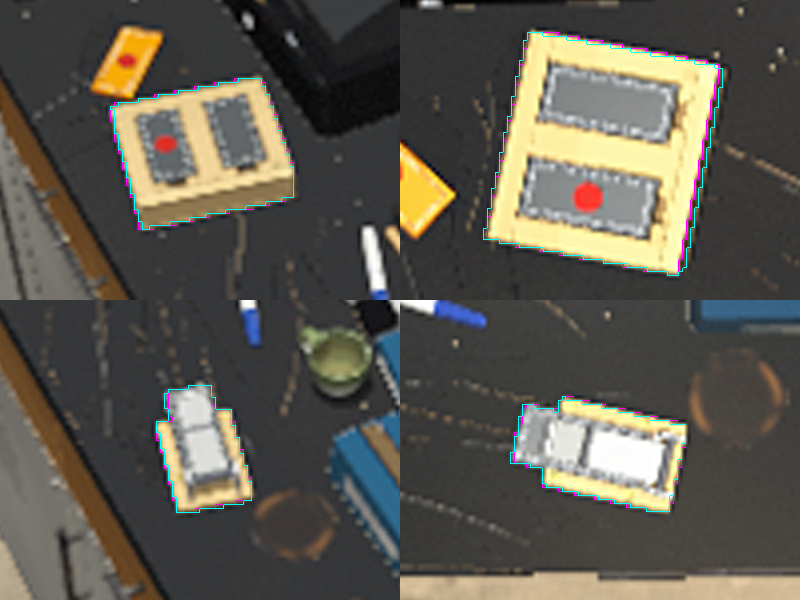

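The fits from the two cameras agree within 2 mm, and the dot is where the board pose predicts. Next I check the IK for the whole plan, then press.

```bash
cat >> h.py <<'E'
def T(x,y,z,yaw=0,pitch=0):
    M=np.eye(4); M[:3,:3]=R.from_euler('ZY',[yaw,pitch]).as_matrix(); M[:3,3]=[x,y,z]; return M
BT=T(.5240,.2236,0,-1.784); HT=T(.4797,-.1878,0,-1.830)
FLIP=R.from_euler('x',np.pi).as_matrix()   # tool = slate frame turned over
def tilted(d):  # slate pose in board frame, underside on edge, +x corner on hollow floor
    th=np.arcsin(.028/d); return T(.0025+(d-.055)*np.cos(th),-.040,.032-(d-.055)*np.sin(th),0,th)
def tool(Mw,p_s,half):  # pos, rotvec of tool with TCP at p_s of the slate-like frame Mw
    Rt=Mw[:3,:3]@FLIP@R.from_euler('z',np.pi*half).as_matrix()
    return (Mw@np.r_[p_s,1])[:3],R.from_matrix(Rt).as_rotvec()
G=np.array([-.044,0,-.001])
E
python3 - <<'E'
from h import *
for half in(0,1):
    for n,M,p in(('press',BT,[.042,-.04,.02]),('above',BT,[.042,-.04,.12]),('grasp',BT@tilted(.057),G),('pre',BT@tilted(.057),G+[0,0,.05]),
      ('lift',BT@tilted(.057)@T(0,0,.08),G),('appr',HT@T(-.105,0,.06),G),('in0',HT@T(-.105,0,.0215),G),('in1',HT@T(-.02,0,.0215),G),('out',HT@T(-.02,0,.1),G)):
        P,r=tool(M,p,half); q=ik(P,r); print(half,n,P.round(3),None if q is None else np.round(q,2))
E
```

```text
0 press [0.476 0.191 0.02 ] [ 0.24  0.45 -0.51  0.61  0.   -1.12]
0 above [0.476 0.191 0.12 ] [ 0.24  0.32 -0.4   0.85  0.   -1.12]
0 grasp [0.492 0.266 0.052] [ 0.06  0.38 -0.69  0.36  0.49 -1.26]
0 pre [0.487 0.242 0.095] [ 0.01  0.3  -0.66  0.5   0.5  -1.32]
0 lift [0.484 0.227 0.121] [-0.02  0.25 -0.63  0.58  0.5  -1.35]
0 appr [ 0.518 -0.044  0.059] [-0.23  0.4  -0.46  0.71  0.   -1.54]
0 in0 [ 0.518 -0.044  0.02 ] [-0.23  0.46 -0.49  0.62  0.   -1.54]
0 in1 [ 0.496 -0.126  0.02 ] [-0.39  0.44 -0.51  0.61  0.   -1.7 ]
0 out [ 0.496 -0.126  0.099] [-0.39  0.34 -0.43  0.8   0.   -1.7 ]
1 press [0.476 0.191 0.02 ] [ 0.24  0.45 -0.51  0.61  0.    2.02]
1 above [0.476 0.191 0.12 ] [ 0.24  0.32 -0.4   0.85  0.    2.02]
1 grasp [0.492 0.266 0.052] [ 0.06  0.38 -0.69  0.36  0.49  1.88]
1 pre [0.487 0.242 0.095] [ 0.01  0.3  -0.66  0.5   0.5   1.82]
1 lift [0.484 0.227 0.121] [-0.02  0.25 -0.63  0.58  0.5   1.79]
1 appr [ 0.518 -0.044  0.059] [-0.23  0.4  -0.46  0.71  0.    1.6 ]
1 in0 [ 0.518 -0.044  0.02 ] [-0.23  0.46 -0.49  0.62  0.    1.6 ]
1 in1 [ 0.496 -0.126  0.02 ] [-0.39  0.44 -0.51  0.61  0.    1.44]
1 out [ 0.496 -0.126  0.099] [-0.39  0.34 -0.43  0.8   0.    1.44]
```

```bash
python3 - <<'E'
from h import *
grab(40)
P,r=tool(BT,[.042,-.04,.09],1); movep(P,r)
P,_=tool(BT,[.042,-.04,.050],1); move_l(P,.15)
P,_=tool(BT,[.042,-.04,.016],1); print(move_l(P,.04,until_force=10))
s=get_state(); print(s['position'],s['contact_force'],s['clock'])
P,_=tool(BT,[.042,-.04,.10],1); move_l(P,.15)
P,_=tool(BT,[-.03,-.04,.16],1)
P2,r=tool(BT@tilted(.057),G+[-.0,0,.09],1); movep(P2,r); let_go()
for c in('scene','top'):
    f=snap(c,c+'1.png')
    for r in silhouettes(c,'slate_dot')[:3]: print(c,r['score'],r['centre'],r['mask'].sum())
print(get_state()['clock'])
a=cv2.imread('pics/top1.png')[170:245,100:215]; b=cv2.imread('pics/scene1.png')[120:195,155:270]
cv2.imwrite('pics/tip.png',np.hstack([cv2.resize(i,(400,261),interpolation=cv2.INTER_CUBIC) for i in(a,b)]))
E
```

```text
False
[0.47622386 0.19106309 0.0161484 ] [ 0.44088269 -0.39080715  0.25673893] 5.775
top 0.68 [105.6, 209.8] 479
top 0.16 [366.6, 208.8] 420
8.0167
```

View pics/tip.png

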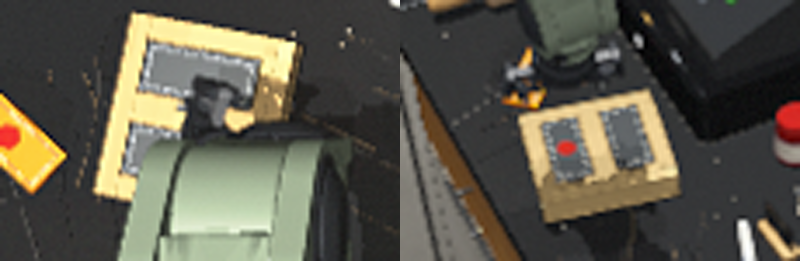

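```bash
python3 - <<'E'
from h import *
P,r=tool(BT,[.2,-.04,.2],1); movep(P,r)
for c in('scene','top'):
    f=snap(c,c+'2.png'); hsv=cv2.cvtColor(f['img'],cv2.COLOR_RGB2HSV)
    red=((hsv[...,0]<8)|(hsv[...,0]>172))&(hsv[...,1]>150)&(hsv[...,2]>90)
    u0=w2px(f,(BT@[0,-.04,.04,1])[:3]); red[:, :int(u0[0]-12)]=0; red[:,int(u0[0]+12):]=0; red[:int(u0[1]-12)]=0; red[int(u0[1]+12):]=0
    v,u=np.nonzero(red); print(c,len(u),u.mean(),v.mean(),px2w(f,(u.mean(),v.mean()),.04))
print(get_state()['clock'],get_state()['finger_gap'])
a=cv2.imread('pics/top2.png')[170:245,100:215]; b=cv2.imread('pics/scene2.png')[120:195,155:270]
cv2.imwrite('pics/tip2.png',np.hstack([cv2.resize(i,(400,261),interpolation=cv2.INTER_CUBIC) for i in(a,b)]))
E
```

```text
scene 13 202.30769230769232 162.0 [0.48356004 0.23065319 0.04      ]
top 0 nan nan [nan nan nan]
8.8667 1.000008665714166<stdin>:7: RuntimeWarning: Mean of empty slice.
  ret = ret.dtype.type(ret / rcount)
```

View pics/tip2.png

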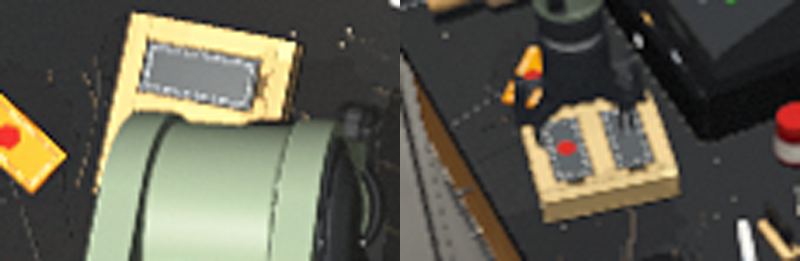

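It rocked back flat because it was not pressed far enough: there was no force at z = 16 mm. I'll press again, deeper, until the force shows that it has bottomed.

```bash
python3 - <<'E'
from h import *
grab(40)
P,r=tool(BT,[.042,-.04,.055],1); movep(P,r)
P,_=tool(BT,[.042,-.04,.020],1); move_l(P,.08)
print(get_state()['position'],get_state()['contact_force'],get_state()['finger_gap'])
P,_=tool(BT,[.042,-.04,.0045],1); print(move_l(P,.025,until_force=8))
s=get_state(); print(s['position'],s['contact_force'],s['clock']); sleep(.2)
s=get_state(); print(s['position'],s['contact_force'],s['clock'])
f=snap('scene','scene3.png')
P,_=tool(BT,[.042,-.04,.09],1); move_l(P,.15)
P2,r=tool(BT@tilted(.057),G+[0,0,.09],1); movep(P2,r); let_go()
f=snap('scene','scene4.png'); print(get_state()['clock'])
a,b=[cv2.imread(f'pics/scene{k}.png')[120:195,155:270] for k in(3,4)]
cv2.imwrite('pics/tip3.png',np.hstack([cv2.resize(i,(400,261),interpolation=cv2.INTER_CUBIC) for i in(a,b)]))
E
```

```text
[0.47632855 0.19068139 0.02030893] [ 0.63415389 -0.12493695 -0.08633844] 0.0005323452219433883
False
[0.47600781 0.19101954 0.00446836] [1.11030046 0.29559544 0.11875832] 11.8583
[0.47617923 0.19104466 0.00464234] [ 0.36618322 -0.55492235 -0.12805199] 12.0583
14.2083
```

View pics/tip3.png

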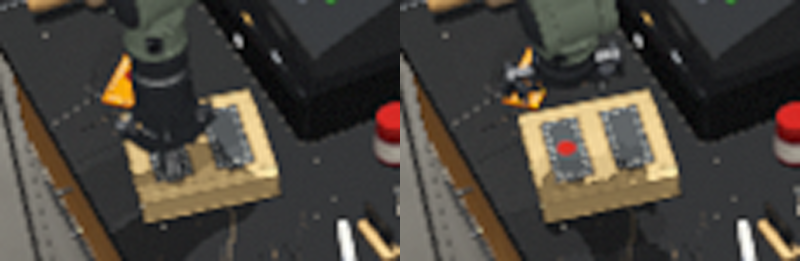

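The force needed to tip it is tiny, and over-pressing squeezes the slate back up the slope: the floor reaction pushes it towards -x, so it falls back. I'll press closer to the edge with a small force threshold and stop by geometry.

```bash
cat >> h.py <<'E'
def dot(f):
    hsv=cv2.cvtColor(f['img'],cv2.COLOR_RGB2HSV)
    red=(((hsv[...,0]<8)|(hsv[...,0]>172))&(hsv[...,1]>150)&(hsv[...,2]>90)).astype(np.uint8)
    u,v=w2px(f,(BT@[0,-.04,.04,1])[:3]).round().astype(int); m=np.zeros_like(red); m[v-10:v+11,u-12:u+13]=1
    v,u=np.nonzero(red*m); return len(u),u.mean().round(2),v.mean().round(2)
E
python3 - <<'E'
from h import *
grab(40)
P,r=tool(BT,[.034,-.04,.055],1); movep(P,r)
P,_=tool(BT,[.034,-.04,.035],1); move_l(P,.08)
P,_=tool(BT,[.034,-.04,.0245],1); print(move_l(P,.025,until_force=3))
s=get_state(); print(s['position'],s['contact_force'],s['clock']); sleep(.2)
P,_=tool(BT,[.034,-.04,.075],1); move_l(P,.12)
P2,r=tool(BT@tilted(.057),G+[0,0,.08],1); movep(P2,r)
f=snap('scene','scene5.png'); print(dot(f),get_state()['clock'])
for d in(.0533,.055,.057,.060): print(d,w2px(f,(BT@tilted(d)@[0,0,.008,1])[:3]))
print('flat',w2px(f,(BT@[.00075,-.04,.04,1])[:3]))
E
```

```text
False
[0.47755871 0.19887891 0.02437561] [ 0.00512596  0.37165431 -0.36729004] 16.4917
(15, np.float64(202.47), np.float64(162.13)) 17.8667
0.0533 [202.69557712 162.55146814]
0.055 [202.7710428  162.87949542]
0.057 [202.86091605 163.26414391]
0.06 [202.99744579 163.83792987]
flat [202.48789398 161.81553389]
```

```bash
python3 - <<'E'
import cv2,numpy as np
I=[cv2.imread(f'pics/scene{k}.png')[140:186,178:224] for k in(0,2,4,5)]
I=[cv2.resize(i,(390,290),interpolation=cv2.INTER_CUBIC) for i in I]
cv2.imwrite('pics/cmp.png',np.vstack([np.hstack(I[:2]),np.hstack(I[2:])]))
A=[cv2.imread(f'pics/scene{k}.png').astype(int)[145:182,185:220] for k in(0,1,2,4,5)]
print([np.abs(a-A[0]).mean().round(1) for a in A])
E
```

```text
[np.float64(0.0), np.float64(15.3), np.float64(17.5), np.float64(15.3), np.float64(16.1)]
```

View pics/cmp.png

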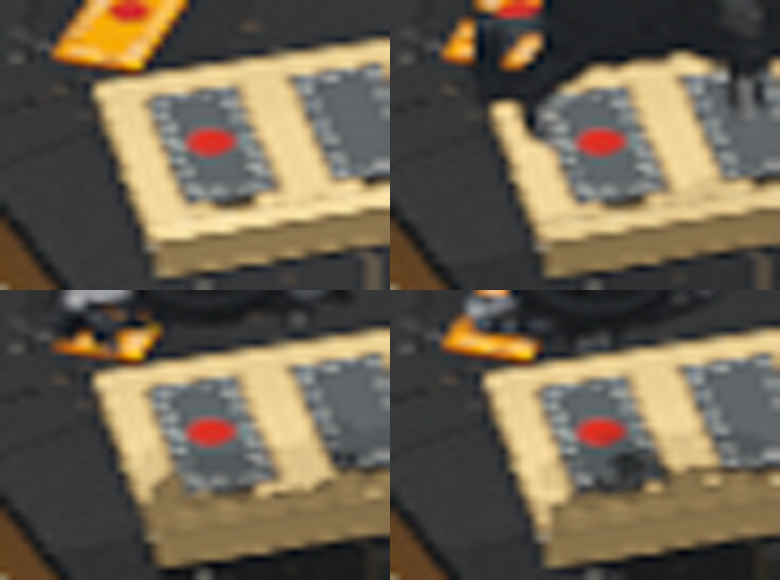

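It is still flat. The vertical finger's corner contact makes the depth ambiguous. I'll press with the tool tilted to match the tipped face, close to the edge where friction holds, then drag it a few mm towards the notch.

```bash
cat >> h.py <<'E'
def pr(th,l,lift=0,tt=27): # TCP on slate top, l past edge, slate at th deg, tool tilted tt deg
    a,t=np.radians(th),np.radians(tt)
    x=.0025+l*np.cos(a)+.008*np.sin(a)+lift*np.sin(t); z=.032-l*np.sin(a)+.008*np.cos(a)+lift*np.cos(t)
    return tool(BT@T(x,-.04,z,0,t),[0,0,0],1)
def tipped(f):
    out=[]
    for x in(-.064,-.06,-.03):
        u,v=w2px(f,(BT@[x,-.04,.04,1])[:3]).round().astype(int); out.append(f['img'][v,u].tolist())
    return out
E
python3 - <<'E'
from h import *
P,r=pr(5,.022,.03); movep(P,r)
P,_=pr(15,.022,.003); move_l(P,.10)
P,_=pr(24,.022); move_l(P,.06); print(get_state()['contact_force'].round(2))
P,_=pr(34,.022); print(move_l(P,.015,until_force=4)); s=get_state(); print(s['position'].round(4),P.round(4),s['contact_force'].round(2))
d=(BT[:3,:3]@[np.cos(np.radians(29)),0,-np.sin(np.radians(29))])*.006
move_l(s['position']+d,.03); print(get_state()['contact_force'].round(2))
s=get_state(); up=-R.from_rotvec(s['eef_rot']).as_matrix()[:,2]
move_l(s['position']+up*.01,.03); move_l(s['position']+up*.06,.15)
P2,r=tool(BT@tilted(.057),G+[0,0,.08],1); movep(P2,r)
f=snap('scene','scene6.png'); print(dot(f),get_state()['clock'],tipped(f))
g=dict(f); g['img']=cv2.imread('pics/scene4.png')[:,:,::-1]; print(tipped(g))
E
```

```text
[ 0.18 -0.61 -0.94]
False
[0.4795 0.2074 0.0263] [0.4796 0.2074 0.0263] [-0.87  0.   -0.73]
[0.23 1.55 0.11]
(14, np.float64(202.29), np.float64(162.14)) 21.1083 [[240, 212, 154], [225, 196, 139], [98, 102, 104]]
[[240, 212, 153], [226, 196, 139], [97, 101, 104]]
```

```bash
python3 - <<'E'
from h import *
f=snap('scene'); print(get_state()['position'].round(4),w2px(f,get_state()['position']).round(1),'press2',w2px(f,[.476,.191,.0046]).round(1),'notch end',w2px(f,(BT@[.0575,-.04,.04,1])[:3]).round(1), '-x end',w2px(f,(BT@[-.056,-.04,.04,1])[:3]).round(1),'raised',w2px(f,(BT@tilted(.0545)@[-.055,0,.008,1])[:3]).round(1))
I=[cv2.imread(f'pics/scene{k}.png')[130:186,168:242] for k in(3,5,6)]
I=[cv2.resize(i,(396,300),interpolation=cv2.INTER_CUBIC) for i in I]+[np.zeros((300,396,3),np.uint8)]
cv2.imwrite('pics/cmp2.png',np.vstack([np.hstack(I[:2]),np.hstack(I[2:])]))
E
```

```text
[0.4825 0.2274 0.12  ] [200.7 149.8] press2 [205.  173.6] notch end [205.1 170.6] -x end [200.  153.3] raised [200.1 151.2]
```

View pics/cmp2.png

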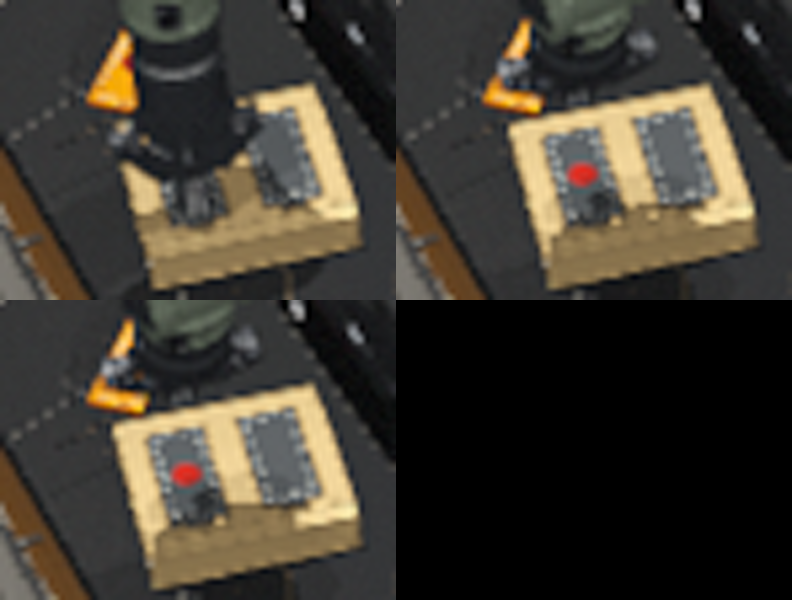

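It is flat again. A correct press should hold at an intermediate angle so that gravity slides the slate down to the notch wall. Going past the bottom ejects it. I'll do a stepped press with holds.

```bash
python3 - <<'E'
from h import *
def F(n=6):
    a=[]
    for _ in range(n): sleep(.04); a.append(get_state()['contact_force'])
    return np.mean(a,0).round(2)
P,r=pr(0,.030,.012); movep(P,r); print('free',F(4))
for th in(10,18,22,25,28,30):
    P,_=pr(th,.030); move_l(P,.03); print(th,get_state()['position'][2].round(4),F(4 if th<20 else 6))
s=get_state(); up=-R.from_rotvec(s['eef_rot']).as_matrix()[:,2]
move_l(s['position']+up*.06,.15)
P2,r=tool(BT@tilted(.057),G+[0,0,.08],1); movep(P2,r)
f=snap('scene','scene7.png'); print(dot(f),get_state()['clock'],tipped(f))
E
```

```text
free [0.1  0.07 0.24]
10 0.0345 [ 0.01 -0.14  0.03]
18 0.0301 [-0.04 -0.15 -0.08]
22 0.028 [ 0.02 -0.3  -0.53]
25 0.0264 [0.2  0.13 0.09]
28 0.0248 [0.08 0.15 0.09]
30 0.0238 [ 0.07 -0.08  0.13]
(14, np.float64(202.29), np.float64(162.14)) 26.0333 [[240, 212, 153], [226, 198, 141], [97, 102, 105]]
```

From the scene camera a tipped slate looks much like a flat one, because it tips towards the camera. I'll check with the top camera, arm out of the way, by comparing brightness profiles along the slate before and now.

```bash
python3 - <<'E'
from h import *
q=np.array(get_state()['q']); q[0]+=.75; set_joints(q)
for c in('scene','top'):
    f=snap(c,c+'8.png'); g=dict(f); g['img']=cv2.imread(f'pics/{c}0.png')[:,:,::-1]
    print(c,'now',dot(f),'before',dot(g),'flat',w2px(f,(BT@[.00075,-.04,.04,1])[:3]).round(2),*[(d,w2px(f,(BT@tilted(d)@[0,0,.008,1])[:3]).round(2)) for d in(.053,.057,.061)])
    for y in(-.055,-.025,.04):
        for n,h in(('bef',g),('now',f)):
            p=np.array([w2px(f,(BT@[x,y,.04,1])[:3]) for x in np.arange(-.076,.08,.005)],np.float32)
            print(y,n,cv2.remap(cv2.cvtColor(h['img'],cv2.COLOR_RGB2GRAY),p[None,:,0],p[None,:,1],cv2.INTER_LINEAR)[0].tolist())
print(get_state()['clock'])
a=cv2.imread('pics/top8.png')[170:245,100:215]; b=cv2.imread('pics/scene8.png')[120:195,155:270]
cv2.imwrite('pics/tip8.png',np.hstack([cv2.resize(i,(400,261),interpolation=cv2.INTER_CUBIC) for i in(a,b)]))
E
```

```text
scene now (13, np.float64(202.31), np.float64(162.0)) before (14, np.float64(202.29), np.float64(162.14)) flat [202.49 161.82] (0.053, array([202.68, 162.49])) (0.057, array([202.86, 163.26])) (0.061, array([203.04, 164.03]))
-0.055 bef [114, 175, 204, 208, 193, 149, 129, 123, 109, 104, 110, 124, 125, 108, 114, 131, 134, 112, 106, 104, 119, 121, 106, 112, 132, 147, 133, 149, 174, 197, 213, 224]
-0.055 now [113, 175, 204, 208, 193, 153, 138, 137, 111, 104, 110, 125, 125, 108, 114, 131, 135, 113, 107, 102, 107, 109, 103, 112, 132, 146, 133, 150, 175, 197, 213, 224]
-0.025 bef [116, 179, 215, 212, 205, 172, 127, 122, 139, 135, 114, 122, 125, 114, 104, 120, 128, 128, 126, 125, 119, 133, 141, 119, 116, 133, 141, 157, 204, 212, 215, 220]
-0.025 now [116, 179, 215, 213, 205, 172, 128, 122, 139, 135, 114, 122, 125, 114, 104, 120, 128, 128, 126, 125, 120, 133, 141, 119, 116, 133, 141, 157, 204, 212, 215, 219]
0.04 bef [115, 172, 204, 210, 198, 155, 127, 112, 100, 101, 101, 101, 102, 101, 101, 102, 101, 102, 102, 102, 102, 101, 101, 104, 124, 146, 125, 88, 79, 153, 203, 224]
0.04 now [114, 172
[... 698 characters left out ...]
, 229, 241, 243]
-0.025 bef [70, 229, 237, 232, 229, 130, 174, 143, 140, 137, 136, 143, 142, 139, 142, 135, 145, 141, 151, 146, 146, 147, 153, 151, 146, 171, 159, 122, 228, 232, 233, 243]
-0.025 now [69, 229, 237, 233, 230, 131, 174, 144, 140, 137, 136, 138, 143, 141, 142, 134, 144, 142, 152, 145, 145, 146, 154, 151, 145, 170, 158, 122, 228, 232, 232, 243]
0.04 bef [68, 223, 235, 235, 233, 125, 168, 133, 133, 133, 136, 135, 136, 137, 137, 139, 139, 141, 140, 142, 143, 143, 143, 145, 145, 162, 165, 78, 169, 237, 237, 240]
0.04 now [69, 224, 235, 236, 233, 125, 168, 133, 134, 134, 136, 136, 137, 138, 138, 139, 139, 141, 141, 142, 143, 143, 144, 144, 143, 162, 166, 78, 168, 236, 238, 240]
27.55
```

The slate is pixel-identical to the start in both cameras, so it never slid. It only rocked back, or the tip is shorter than assumed. I'll press on until a real force stop, which also tells me where the tip ends.

```bash
python3 - <<'E'
from h import *
P,r=tool(BT,[.042,-.04,.050],1); movep(P,r)
P,_=tool(BT,[.042,-.04,.012],1); move_l(P,.12)
P,_=tool(BT,[.042,-.04,-.025],1); print(move_l(P,.035,until_force=5))
s=get_state(); print(s['position'].round(4),s['contact_force'].round(2),s['clock'],s['finger_gap']); sleep(.15)
print(get_state()['contact_force'].round(2))
f=snap('scene','scene9.png')
P,_=tool(BT,[.042,-.04,.075],1); move_l(P,.12)
P2,r=tool(BT@tilted(.057),G+[0,0,.08],1); movep(P2,r)
f=snap('scene','scene10.png'); print(dot(f),get_state()['clock'],tipped(f))
E
```

```text
True
[ 0.4759  0.1909 -0.0153] [-2.03 -0.86  9.95] 30.2333 0.002576047886935458
[-0.89 -0.87  8.83]
(20, np.float64(202.9), np.float64(163.95)) 31.9417 [[229, 202, 147], [184, 175, 162], [131, 134, 136]]
```

The force stop came only at a commanded z of -15 mm, so the real fingertips end about 35 mm above the reported TCP. That also explains why nothing was touched before. The slate is now tipped: the dot is at (202.9,164.0), which matches d = 61 mm. Before grasping I'll measure the tip offset in an image with the fingers open.

```bash
python3 - <<'E'
from h import *
P,r=tool(BT,[-.034,-.04,.09],1); movep(P,r); let_go()
s=get_state(); print(s['position'].round(4),s['finger_gap'],s['clock'])
Rm=R.from_rotvec(s['eef_rot']).as_matrix(); I=[]
for c in('scene','top'):
    f=snap(c,c+'11.png'); old=cv2.imread(f'pics/{c}8.png'); k=6
    big=cv2.resize(f['img'][:,:,::-1],None,fx=k,fy=k,interpolation=cv2.INTER_CUBIC)
    for off,col in((.0,(255,0,255)),(.035,(255,255,0))):
        for y in(-.0425,.0425):
            u=((w2px(f,s['position']+Rm@[0,y,-.013-off])+.5)*k).astype(int); cv2.circle(big,tuple(int(a) for a in u),4,col,1); print(c,off,y,(u/k).round(1))
    u=((w2px(f,s['position'])+.5)*k).astype(int); a,b=max(u[0],200),u[1]; I.append(big[b-250:b+250,a-200:a+200])
cv2.imwrite('pics/off.png',np.hstack(I)); print(I[0].shape,I[1].shape,dot(snap('scene')))
E
```

```text
[0.4921 0.2652 0.09  ] 1.0001785222933617 33.275
scene 0.0 -0.0425 [190.7 148.8]
scene 0.0 0.0425 [209.3 145.2]
scene 0.035 -0.0425 [189.8 143. ]
scene 0.035 0.0425 [208.7 139.3]
top 0.0 -0.0425 [132.3 226.7]
top 0.0 0.0425 [138. 200.]
top 0.035 -0.0425 [128.5 226.8]
top 0.035 0.0425 [134.3 199.3]
(500, 400, 3) (500, 400, 3) (20, np.float64(202.9), np.float64(163.95))
```

View pics/off.png

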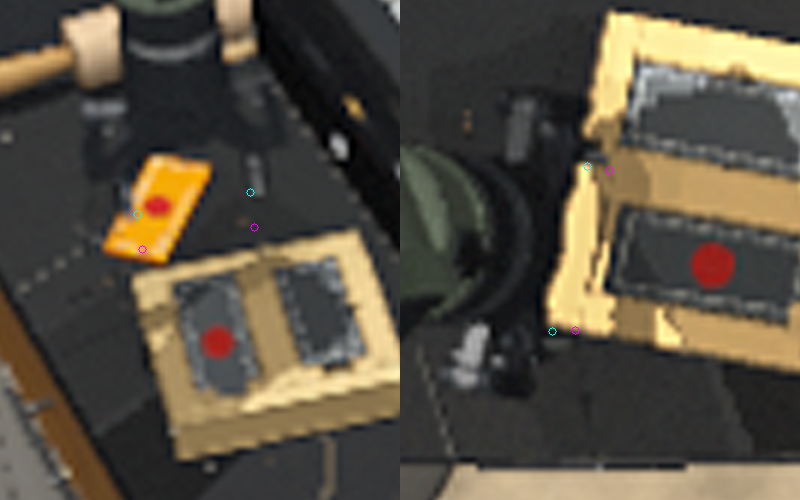

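The picture shows the open fingertips at about (256,196) and (126,210). That fits the cyan marks, 35 mm above the reported TCP, so the whole tool stands about 35 mm higher than commanded. I'll approach tilted, probe the board top lightly with the open fingers to fix the height, back off 17 mm and grip.

```bash
cat >> h.py <<'E'
DZ=np.array([0,0,-.036]); S=BT@tilted(.061); NRM=S[:3,2]
E
python3 - <<'E'
from h import *
g0=np.array([-.044,0,0])
P,r=tool(S,g0+[0,0,.02],1); movep(P+DZ,r)
P,_=tool(S,g0+[0,0,-.026],1); hit=move_l(P+DZ,.04,until_force=4)
s=get_state(); zs=(s['position']-DZ-tool(S,g0,1)[0])@NRM; print(hit,'z_s at contact (exp -.018)',zs.round(4),s['contact_force'].round(1),s['clock'])
if hit and abs(zs+.018)<.009:
    move_l(s['position']+NRM*.017,.08); grab(45); s=get_state(); print('gap',s['finger_gap'],s['grasp_force'],s['contact_force'].round(1),s['clock'])
f=snap('scene','scene12.png'); print(dot(f))
E
```

```text
True z_s at contact (exp -.018) -0.0189 [-0.4  0.3  6.3] 34.8667
gap 0.5373079851094807 45.5325722694397 [-1.6 -0.2  3. ] 35.725
(20, np.float64(202.9), np.float64(164.05))
```

Contact came where predicted, so the offset is about 37 mm, and the slate is gripped. Now I lift it, carry it level with the nose a touch up, and check it above the holder.

```bash
cat >> h.py <<'E'
G2=np.array([-.044,0,-.0019])
def hold(x,z,pitch=-.03):
    P,r=tool(HT@T(x,0,z+.044*abs(pitch),0,pitch),G2,1); return P+DZ,r
E
python3 - <<'E'
from h import *
for a in((-.107,.06),(-.107,.0215),(-.022,.0215),(-.022,.09)): assert ik(*hold(*a)) is not None
p=get_state()['position']; up=BT[:3,:3]@[-.008,0,.05]
move_l(p+up*.5,.08); move_l(p+up,.12); print(get_state()['grasp_force'],get_state()['clock'])
P,r=hold(-.107,.060); movep(P,r)
s=get_state(); print(s['grasp_force'],s['finger_gap'],s['clock'],s['contact_force'].round(1))
for c in('scene','top'):
    f=snap(c,c+'13.png'); hsv=cv2.cvtColor(f['img'],cv2.COLOR_RGB2HSV)
    M=HT@T(-.107,0,.060+.044*.03,0,-.03)
    u0=w2px(f,(M@[0,0,.008,1])[:3]); u,v=u0.round().astype(int)
    red=((hsv[...,0]<8)|(hsv[...,0]>172))&(hsv[...,1]>120)&(hsv[...,2]>60); m=np.zeros_like(red); m[v-14:v+15,u-14:u+15]=1
    b,a=np.nonzero(red&m); print(c,'pred',u0.round(1),'seen',len(a),a.mean().round(1),b.mean().round(1))
    corners=[w2px(f,(M@[x,y,.008,1])[:3]).round(1).tolist() for x in(.055,) for y in(-.025,.025)]; print(corners)
    print([[round(q['score'],2),np.round(q['centre'],1).tolist(),int(q['mask'].sum())] for q in silhouettes(c,'slate_dot')[:3]])
E
```

```text
47.83178150653839 36.6
46.47785246372223 0.5270994181815742 37.7167 [-0.3  0.3 -1.6]
scene pred [237.9 203.5] seen 25 236.6 201.1
[[234.6, 214.6], [246.7, 212.3]]
[[0.76, [238.1, 201.7], 269], [0.62, [191.8, 143.7], 160]]
top pred [245.9 205.3] seen 2 243.5 205.5
[[260.7, 216.7], [264.2, 201.7]]
[[0.77, [102.8, 207.6], 456], [0.59, [252.9, 208.4], 200]]
```

```bash
python3 - <<'E'
from h import *
for c in('scene','top'):
    f=grab_frame(c); q=silhouettes(c,'slate_dot'); u0=w2px(f,(HT@[-.107,0,.07,1])[:3])
    m=min(q,key=lambda a:np.linalg.norm(np.array(a['centre'])-u0))['mask']; v,u=np.nonzero(m)
    # extents along holder axis at assumed slate-top height
    xy=np.array([(np.linalg.inv(HT)@np.r_[px2w(f,(a,b),.070),1])[:2] for a,b in zip(u,v)])
    print(c,m.sum(),'x_h',np.percentile(xy[:,0],[1,50,97,99.5]).round(4),'y_h',np.percentile(xy[:,1],[1,50,99]).round(4))
    b0=cv2.imread(f'pics/{c}8.png').astype(int).sum(2); b1=f['img'].astype(int).sum(2); d=np.abs(b1-b0)
    for y in(-.018,.0,.018):
        xs=np.arange(-.13,-.02,.004); p=np.array([w2px(f,(HT@[x,y,.071,1])[:3]) for x in xs],np.float32)
        print(y,cv2.remap(d.astype(np.float32),p[None,:,0],p[None,:,1],cv2.INTER_LINEAR)[0].astype(int).tolist())
    # edge candidate: sharp diff
    hsv=cv2.cvtColor(f['img'],cv2.COLOR_RGB2HSV); rd=((hsv[...,0]<8)|(hsv[...,0]>172))&(hsv[...,1]>120)&(hsv[...,2]>60)&(np.hypot(*(np.indices(m.shape)[::-1]-u0[:,None,None]))<14)
    b,a=np.nonzero(rd); print('red cols',a.min(),a.max(),'rows',b.min(),b.max(),len(a))
    J=np.array([(w2px(f,(HT@(np.r_[-.107,0,.07,1]+dv))[:3])-u0) for dv in(np.array([.01,0,0,0]),np.array([0,.01,0,0]),np.array([0,0,.01,0]))]); print('px per 10mm x,y,z',J.round(2).tolist())
print(get_state()['clock'])
E
```

```text
scene 225 x_h [-0.1702 -0.1143 -0.064  -0.0611] y_h [-0.0249 -0.0016  0.0201]
-0.018 [45, 68, 103, 131, 69, 58, 59, 79, 109, 84, 68, 128, 201, 252, 251, 276, 172, 88, 70, 98, 91, 86, 86, 82, 81, 42, 10, 1]
0.0 [46, 44, 46, 45, 43, 47, 35, 16, 19, 16, 22, 50, 109, 146, 187, 231, 211, 82, 48, 85, 83, 83, 84, 84, 88, 44, 14, 2]
0.018 [95, 116, 85, 84, 89, 92, 87, 97, 116, 88, 111, 108, 115, 172, 224, 251, 215, 57, 109, 147, 110, 130, 111, 104, 117, 88, 78, 65]
red cols 234 239 rows 199 203 24
px per 10mm x,y,z [[0.49, 1.84], [2.38, -0.43], [-0.09, -1.55]]
top 179 x_h [-0.1154 -0.0924 -0.0726 -0.071 ] y_h [-0.0201  0.0009  0.0238]
-0.018 [25, 23, 55, 217, 243, 148, 123, 193, 162, 147, 154, 453, 312, 298, 317, 63, 7, 4, 2, 1, 0, 0, 3, 4, 2, 3, 1, 3]
0.0 [18, 29, 14, 9, 85, 96, 81, 96, 94, 80, 143, 314, 304, 352, 342, 92, 9, 3, 3, 3, 1, 1, 3, 1, 0, 2, 0, 1]
0.018 [18, 22, 6, 12, 94, 165, 148, 166, 157, 169, 163, 310, 410, 390, 375, 175, 9, 1, 2, 0, 3, 3, 1, 1, 1, 3, 2, 1]
red cols 243 244 rows 204 206 3
px per 10mm x,y,z [[3.01, 0.71], [0.71, -3.0], [-0.03, -0.13]]
38.1167
```

The slate sits about 17 mm further back and 4 mm lower in the grip than modelled: the nose is at x_h ≈ -71 mm where -52 was expected, and the dot agrees. That is exactly what a 36 mm offset along the tool axis gives, rather than along world z. I'll correct the grip point and insert.

```bash
cat >> h.py <<'E'
G3=np.array([-.0265,0,.0026])
def hold3(x,z,pitch=-.03,y=.001):
    P,r=tool(HT@T(x,y,z+.0265*abs(pitch),0,pitch),G3,1); return P+DZ,r
E
python3 - <<'E'
from h import *
P,r=hold3(-.115,.045); P1,_=hold3(-.115,.0235); P2,_=hold3(-.027,.0235); P3,_=hold3(-.05,.0235)
for p in(P,P1,P2): assert ik(p,r) is not None
move_l(P,.12,rot=r); print(move_l(P1,.05,until_force=5),get_state()['position'].round(4),P1.round(4),get_state()['contact_force'].round(1))
h=move_l(P2,.06,until_force=18); s=get_state(); print(h,s['position'].round(4),P2.round(4),s['contact_force'].round(1),s['grasp_force'],s['clock'])
for c in('scene','top'):
    f=snap(c,c+'14.png'); u0=w2px(f,(HT@[-.027,0,.028,1])[:3])
    print(c,[(n,[[round(q['score'],2),np.round(q['centre'],1).tolist(),(np.linalg.inv(HT)@np.r_[px2w(f,q['centre'],z),1])[:2].round(3).tolist()] for q in tip_of(c,n)[:2]]) for n,z in(('slate_dot',.02),('clip_nose',.028),('slate_filed',.012))])
print(get_state()['clock'])
E
```

```text
False [ 0.5167 -0.0511 -0.0102] [ 0.517  -0.0512 -0.0099] [ 0.7 -0.  -1.8]
False [ 0.4943 -0.1364 -0.0099] [ 0.4944 -0.1363 -0.0099] [-0.  -1.2 -2.8] 46.18681848049164 40.5833
scene [('slate_dot', [[0.47, [238.4, 224.6], [-0.037, -0.014]], [0.18, [245.8, 228.3], [-0.012, 0.011]]]), ('clip_nose', [[0.54, [244.2, 228.7], [-0.006, 0.004]]]), ('slate_filed', [[0.32, [260.1, 193.0], [-0.189, 0.113]]])]
top [('slate_dot', [[0.78, [104.9, 209.0], [-0.569, -0.119]]]), ('clip_nose', [[0.55, [156.2, 193.2], [-0.411, -0.028]]]), ('slate_filed', [[0.44, [155.4, 193.4], [-0.418, -0.029]]])]
40.9833
```

```bash
python3 - <<'E'
from h import *
let_go(); p=get_state()['position']; move_l(p+[0,0,.07],.15)
q=np.array(get_state()['q']); q[0]+=.5; set_joints(q); s=get_state(); print(s['clock'],s['finger_gap'],s['contact_force'].round(1))
for c in('scene','top'):
    f=snap(c,c+'15.png'); old=cv2.imread(f'pics/{c}8.png')[:,:,::-1].astype(int); d=np.abs(f['img'].astype(int)-old).sum(2).astype(np.float32)
    for y in(-.035,-.028,-.02,0,.02,.028,.035):
        xs=np.arange(-.104,.06,.004); pp=np.array([w2px(f,(HT@[x,y,.026,1])[:3]) for x in xs],np.float32)
        print(c,y,cv2.remap(d,pp[None,:,0],pp[None,:,1],cv2.INTER_LINEAR)[0].astype(int).tolist())
    g=grab_frame(c)
    for n in('slate_dot','slate_filed','clip_arm'):
        for o in silhouettes(c,n)[:3]:
            w=(np.linalg.inv(HT)@np.r_[px2w(f,o['centre'],.028),1])[:2]
            if np.abs(w).max()<.12:
                v,u=np.nonzero(o['mask']); xy=np.array([(np.linalg.inv(HT)@np.r_[px2w(f,(a,b),.028),1])[:2] for a,b in zip(u,v)])
                print(c,n,round(o['score'],2),o['mask'].sum(),xy.min(0).round(3),xy.max(0).round(3))
print(get_state()['clock'])
E
```

```text
43.0833 0.9957868965708849 [-0.6 -0.5 -1.2]
scene -0.035 [1, 1, 4, 4, 2, 3, 4, 3, 1, 3, 4, 3, 2, 1, 3, 5, 4, 1, 0, 1, 1, 1, 0, 0, 1, 1, 2, 1, 1, 1, 2, 1, 1, 2, 2, 3, 1, 2, 3, 1, 0]
scene -0.028 [2, 2, 1, 1, 3, 6, 12, 21, 36, 29, 15, 53, 60, 34, 21, 73, 104, 62, 23, 10, 23, 19, 15, 3, 5, 7, 9, 14, 5, 10, 8, 6, 8, 7, 4, 2, 0, 0, 2, 3, 2]
scene -0.02 [1, 2, 6, 4, 9, 28, 75, 140, 198, 213, 106, 56, 37, 55, 26, 44, 75, 68, 70, 26, 35, 39, 42, 27, 42, 51, 50, 82, 35, 40, 80, 126, 157, 192, 107, 9, 0, 2, 2, 2, 1]
scene 0 [4, 4, 3, 8, 25, 102, 241, 287, 205, 151, 189, 73, 43, 45, 13, 21, 22, 21, 18, 15, 43, 102, 157, 112, 100, 47, 5, 8, 8, 7, 7, 8, 8, 8, 8, 7, 7, 6, 2, 2, 2]
scene 0.02 [4, 5, 4, 4, 27, 94, 172, 234, 218, 262, 296, 143, 60, 64, 107, 149, 98, 64, 9, 27, 34, 56, 72, 78, 86, 103, 79, 37, 23, 17, 24, 57, 147, 193, 93, 20, 4, 2, 3, 3, 5]
scene 0.028 [3, 3, 2, 2, 17, 58, 60, 38, 22, 20, 36, 31, 21, 11, 27, 27, 29, 36, 36, 68, 87, 62, 26, 25, 51, 75, 48, 25, 38, 52, 44, 22, 16, 27, 30, 8, 2, 1, 1, 2, 1]
scene 0.035 [2, 4, 3, 1, 1, 2, 2, 2, 1, 2, 2, 1, 2, 1, 3, 3, 2, 1, 1, 2, 2, 1, 1
[... 667 characters left out ...]
20, 1, 1, 1, 2, 1, 1, 1, 1, 1, 1, 1, 1, 1, 21, 75]
top 0.02 [2, 3, 2, 8, 6, 31, 276, 435, 391, 245, 118, 73, 68, 74, 34, 20, 123, 15, 88, 38, 83, 84, 17, 82, 34, 37, 29, 41, 79, 39, 109, 150, 61, 133, 43, 38, 2, 6, 32, 66, 17]
top 0.028 [4, 2, 8, 3, 3, 4, 50, 32, 129, 144, 79, 61, 94, 149, 90, 19, 65, 63, 134, 165, 85, 45, 103, 145, 55, 71, 181, 107, 51, 103, 168, 73, 33, 15, 1, 1, 5, 2, 2, 2, 0]
top 0.035 [0, 2, 4, 2, 1, 0, 3, 3, 5, 5, 3, 4, 7, 10, 4, 6, 1, 2, 1, 3, 2, 1, 0, 5, 1, 2, 2, 1, 2, 6, 3, 3, 2, 2, 2, 1, 2, 2, 3, 1, 1]
top slate_dot 0.63 268 [-0.081 -0.022] [0.024 0.028]
top slate_dot 0.39 254 [-0.04  -0.012] [0.059 0.018]
top clip_arm 0.72 313 [-0.041 -0.02 ] [0.065 0.021]
43.5833
```

The new slate's tail is at x_h ≈ -82 mm and its inner end at about +28 mm, so the centre is about -27 mm. It is in line, about 2 mm sideways, with the arm lifted over it. The robot is clear, so I'm handing in.

```bash
python3 -c "
from cell import *
print(sign_off())"
```

```text
the job is handed in; nothing more can be done
None
```

I filed the dotted slate under the holder's arm on top of the filed slate, about 27 mm before the holder's origin and 2 mm off sideways, let go and handed the job in at about 43.6 s; sign-off did not report whether it passed.

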